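# Nip a freshly bound book in the screw press and stow the crank handle

### The arm

A 7-joint arm with a two-finger parallel gripper is mounted at the origin on a cart in front of the work surface, level with it; the furniture and walls round the work are solid. World frame = base frame: x ahead of the robot, y to its left, z up, the work surface at z = 0. Lengths are in m, angles in rad, forces in N, time in s.
With the tool pointing down it reaches from about 0.4 to 0.875 m from the base axis. Payload 6.5 kg.
Tool frame: the origin (TCP) lies on the centre line of the jaws, within the pads' length; the fingertips stand 22 mm ahead of it and the grasp point (between the pads) lies 3 mm ahead of it; y points along the fingers, z is the direction in which the jaws open and shut, and the axes are right-handed (so a half turn about y gives the same grasp; the last joint's range is limited). The gripper opens to 88 mm and grips with 3 to 60 N. Pads are 18 mm wide; open, the fingers measure 123 mm over their backs; the gripper's body (75 mm by 187 mm) begins 45 mm behind the grasp point.
Start: joints at [1.108, 0.536, -0.004, 1.538, 0.003, 1.067, -0.071], TCP at [0.251, -0.599, 0.261] pointing down, gripper open.
Joint ranges: [-2.7, 2.7], [-0.37, 2.16], [-1.27, 1.26], [0.24, 2.4], [-1.31, 4.45], [0.19, 1.91], [-2.76, 2.76]. Speed limits (rad/s): [2.39, 2.39, 3.14, 3.14, 3.14, 3.14, 3.14].

### API

Orientations are given as a rotation vector (axis times angle).
In Python, from bench import ctrl, cams, regions_of gives the robot as it stands.
- The arm moves only by the tool move_arm, never from a script. Its argument "deltas" is a list of rows, each a list of 3 entries, a list of its own where there are three numbers: the closure in counts, from 0 (fully open) to 255 (shut), then the shift along the tool's x, y, z in cm, then the turn, a rotation vector about the tool's x, y, z in degrees. In form: [[fingers, [tx, ty, tz], [ax, ay, az]], ...]. A call has 1 to 20 rows; each row is the pose to reach, as a shift and turn from the pose measured when the call began, along the tool's axes at that moment; what a row does not reach only later rows make up. A row lasts 1/12 s, in which the tool goes at most 41.7 mm and 7.16 degrees, less where a joint would pass 70% of its speed; a pose out of reach is approached as far as the arm can. A call with a gripper value outside its range is refused whole. The fingers move at their own pace and stop on an object; "grip_force" is the grip in N (left out, the last holds). Time passes only in rows, so rows that repeat a pose let the fingers close. It gives the time, the measured TCP pose, the force and the opening at its end, in the units of the state.
- ctrl.read_state(): the state, without advancing time (a new reading comes with each control period).
- cams.read_camera(name): name is "side" or "top"; returns a dict with "image" (420x560x3 uint8, red, green, blue), "K" (3x3 intrinsics, pixels), "R" (3x3) and "t" (3): a world point X has camera coordinates R X + t. Camera axes: x right, y down, z forward; pixel columns grow to the right and rows downward; lengths in m; the calibration is good to about 2 mm. A picture is of the moment at which its call begins. There is no depth.
- ctrl.finish_job(): hands the job in, once; it reports no verdict.
Trained networks look in a picture, given as the dict that the camera call returned (one of the last four; its "shot" number tells which), for a name from the list of things; names that differ only in an ending like _2 or _b are one class to them, and where a whole thing is asked for, a point or a joint stands for the part that bears it (a point fixed in the world has none). Each returns a list of dicts, best first, with "confidence" (0 to 1); they miss things now and then, are a little off and sometimes report something else, mostly with a low value. They report only what shows in the picture. A call takes as long as a camera call. They do not tell look-alikes from the thing itself.
- regions_of(label, picture): "mask" (420x560 bool, what is visible of it) and "pixel" ([row, column] in pixels, amid what is visible of it).
The state is a dict: "clock": time; "joint_pos": joint angles; "joint_vel": joint speeds; "joint_efforts": joint torques, N m; "tcp_pos": TCP position; "tcp_rot": TCP orientation; "wrist_force": force on the tool from outside, world axes, zero at the start; "ft_torque": the same for the moment, N m; "gripper_width": finger opening in m.
Only numpy, scipy, OpenCV 4.12 (cv2) and the standard library are available. Lean on these libraries where they do the work, as an engineer would, in place of code of your own. Each camera call takes 0.05 s, during which the arm holds its last target.

### The job

The freshly bound book in the small screw press on the desk is ready to be nipped. Swing the folded handle of the crank out until it stands upright, wind the crank clockwise, seen from above, until you feel the pressing plate bite on the book, and then about a quarter of a turn further, so that the book is held firmly but not crushed. Then fold the handle back down flat over the crank, leaving the press tight, the book where it lies and the other things on the desk undisturbed.

Things in the scene. Friction and masses are not known exactly. Their poses are not given: they have to be found in the camera images.
- spindle: the screw, an upright steel shaft with the crank on its top and a sprung pressing plate (122 x 98 mm) at its foot. Origin: on its axis, level with the crank arm's flat top face, 180 to 195 mm above the desk at the start; z up. It does not turn, but sinks 20 mm for each clockwise turn of the crank, and stays where it is left
- handle_hinge (a point): the pin on which the crank's handle folds: 62 mm from the shaft's axis, in the fork at the end of the crank arm, 17 mm above the arm's top face. The arm is a dark bar 16 mm wide; it points from the spindle to this pin, in any direction at the start. The pin lies level, square to the arm
- handle_grip (a point): centre of the handle's turned wooden grip, on its axis, 41 mm from the hinge pin. The grip is round, 17 mm thick and 58 mm long (from 12 to 70 mm from the pin) and spins freely on its stem. Folded, the handle lies level from the pin inward over the arm and the shaft's top, its axis 17 mm above the arm
- handle (a joint): fold angle of the handle: 0 lying flat inward along the crank arm (as found), 1.57 upright against its stop, where the wood ends 70 mm above the pin. The hinge is stiff (about 1.6 N at 45 mm from the pin) and stays at any angle
- book: cloth-bound grey book lying on the press bed under the plate, 144 x 106 mm and somewhere between 13 and 22 mm thick (it differs each time and is not measured). Origin: centre of its underside, 25 mm above the desk
- press: the frame, dark cast iron, fixed. Origin: on the desk under the screw's axis. Bed 158 (x) x 212 (y) mm, 25 mm high; columns at y +88 and -88 mm; bridge top 136 mm above the desk, its nuts 146 mm; the crank swings above. Turning the crank by its handle takes about 9 N while free, and some 1.5 N more for each tenth of a turn past the bite: 4 N more is right, 8 N more crushes the book
- notebook: dark green pocket notebook, 141 x 91 x 14 mm, loose on the desk to the left of the press; not to be disturbed. Origin: centre of its underside
- magnifier: reading glass with a brass rim and a black handle, 81 x 172 x 13 mm, loose on the desk to the right; not to be disturbed. Origin: centre of its underside
- stapler: black stapler, 36 x 132 x 47 mm, loose on the desk behind the press; not to be disturbed. Origin: centre of its underside
Mind the look-alikes: they are no part of the job. Leave any orange look-alike of the book alone.

How it is judged:
On the way, in this order (a step that is already met when the one before it is completed fails the run):
1. the handle is swung out upright while the press is still open (value of joint handle above 1.35 rad and contact force between spindle and book below 1 N), for 0.2 s.
2. with the handle out, the press is wound down until it holds the book firmly (at least 45 N) (value of joint handle above 1.2 rad and contact force between spindle and book above 45 N), for 0.2 s.
At the end, for the whole second after the job is handed in: the handle is folded back to within 0.15 rad of flat, the plate still presses on the book with at least 45 N (never more than 160 N on the way), the screw is at rest, and the book lies within 10 mm of where it was (value of joint handle below 0.15 rad and contact force between spindle and book above 45 N and distance of book from where it was at the start of the episode below 0.01 m and linear speed of spindle below 0.002 m/s); the robot touches nothing.
It fails at once if the book is crushed: the plate presses on it with more than 160 N (contact force between spindle and book above 160 N).
It fails at once if a bystander (notebook, magnifier, stapler) is moved by more than 15 mm (distance of any of notebook, magnifier, stapler from where it was at the start of the episode above 0.015 m).
It also fails if it takes over 72 s, if anything falls off the work surface, if the arm or the gripper's body presses on something with over 40 N, if the wrist force passes 120 N, or if a joint passes its speed limit or range.

## Working session

There is one attempt and no reset: what is moved stays moved. The work goes in short steps, Python scripts to look and compute and a tool call to move; the robot and the scene stay as the last step left them, time stands still between calls to the robot, and variables do not carry over. Pictures are saved under pics/ and viewed, and the job is handed in when it is done.

Besides the shell and the picture viewer there is one more tool, called after ">>>" by a JSON object that holds its "method" and its "body". move_arm: Moves the arm, as the interface text tells. Its arguments: {"type":"object","properties":{"deltas":{"type":"array"},"grip_force":{"type":"number"}},"required":["deltas"]}

```bash
ls; mkdir -p pics; cat > h.py <<'E'
import numpy as np, cv2
from bench import ctrl, cams, regions_of
from scipy.spatial.transform import Rotation as Rn
def shot(name,fn=None):
    p=cams.read_camera(name)
    if fn: cv2.imwrite('pics/'+fn,p['image'][:,:,::-1])
    return p
def proj(p,X):
    c=p['R']@np.asarray(X,float)+p['t']; u=p['K']@c; return u[:2]/u[2]
def ray(p,px):  # px col,row
    d=np.linalg.inv(p['K'])@np.array([px[0],px[1],1.]); return -p['R'].T@p['t'], p['R'].T@d
def atz(p,px,z):
    o,d=ray(p,px); return o+d*(z-o[2])/d[2]
def tri(p1,a,p2,b):
    A=[];B=[]
    for p,x in((p1,a),(p2,b)):
        o,d=ray(p,x); d=d/np.linalg.norm(d); M=np.eye(3)-np.outer(d,d);A.append(M);B.append(M@o)
    return np.linalg.lstsq(np.vstack(A),np.hstack(B),rcond=None)[0]
def st():
    s=ctrl.read_state(); 
    for k in('clock','tcp_pos','tcp_rot','wrist_force','ft_torque','gripper_width','joint_pos'): print(k,np.round(s[k],4))
    return s
E
python3 - <<'E'
from h import *
s=st(); print(Rn.from_rotvec(s['tcp_rot']).as_matrix().round(3))
for n in('top','side'):
    p=shot(n,n+'0.png'); print(n,p['t'],-p['R'].T@p['t']); print(p['K'],p['R'])
    for l in('spindle','handle','handle_grip','handle_hinge','book','press','notebook','magnifier','stapler'):
        for r in regions_of(l,p): print(l,r['confidence'],r['pixel'],r['mask'].sum())
E
```

```text
pics
clock 0.0
tcp_pos [ 0.2509 -0.599   0.2599]
tcp_rot [-0.4033  2.0054 -2.0021]
wrist_force [-0.0692 -0.0742  0.4005]
ft_torque [0.0082 0.0215 0.03  ]
gripper_width 0.088
joint_pos [ 1.1078  0.5372 -0.0044  1.5388  0.0026  1.0673 -0.0712]
[[-0.922 -0.001  0.386]
 [-0.386  0.001 -0.922]
 [ 0.    -1.    -0.002]]
top [0.05785229 0.56168782 1.53349559] [0.39062651 0.04340379 1.58618279]
[[487.96703644   0.         283.55493259]
 [  0.         487.96703644 208.25097189]
 [  0.           0.           1.        ]] [[-0.01969874 -0.99979687 -0.00426336]
 [-0.99373649  0.02004812 -0.10993573]
 [ 0.10999887  0.00207106 -0.99392955]]
spindle 0.95 [209.4, 284.0] 959
handle 0.71 [206.6, 286.7] 160
handle_hinge 0.52 [204.2, 286.3] 214
book 0.8 [275.0, 305.4] 1458
book 0.69 [188.3, 288.5] 101
press 0.86 [212.7, 283.5] 3095
notebook 0.67 [258.9, 180.7] 1317
notebook 0.33 [204.8, 285.0] 107
magnifier 0.83 [222.0, 379.9] 278
stapler 0.78 [150.3, 265.1] 451
side [0.48224953 0.27881202 0.96066605] [0.04039382 0.75248284 0.81567023]
[[408.82855835   0.         275.70905983]
 [  0.         408.82855835 208.91574943]
 [  0.           0.           1.        ]] [[-0.81160563 -0.58407816 -0.012207  ]
 [-0.35077201  0.50391169 -0.78932377]
 [ 0.46717802 -0.63633774 -0.61385583]]
spindle 0.83 [223.5, 277.9] 1261
handle 0.6 [184.9, 280.3] 180
handle_grip 0.5 [186.9, 282.2] 158
handle_hinge 0.94 [194.8, 282.4] 483
book 0.94 [257.3, 345.3] 1690
book 0.57 [247.7, 279.7] 481
press 0.95 [232.4, 274.4] 3638
notebook 0.91 [354.8, 244.9] 2579
magnifier 0.73 [196.3, 338.6] 204
stapler 0.89 [228.0, 209.6] 668
```

```bash
python3 - <<'E'
import cv2
a=cv2.imread('pics/top0.png')[120:300,150:420]; cv2.imwrite('pics/top0c.png',cv2.resize(a,None,fx=2.9,fy=2.9,interpolation=2))
a=cv2.imread('pics/side0.png')[140:290,190:380]; cv2.imwrite('pics/side0c.png',cv2.resize(a,None,fx=4,fy=4,interpolation=2))
E
```

```text
(no output)
```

View pics/side0.png

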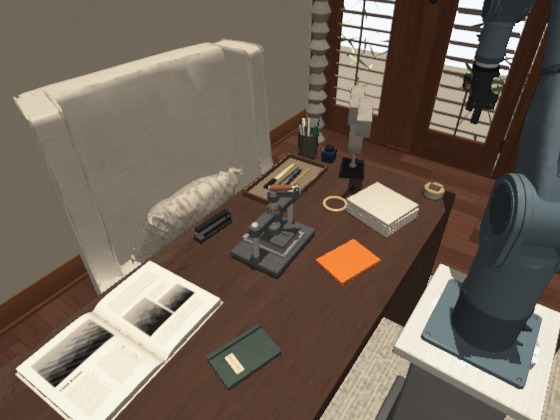

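View pics/top0c.png

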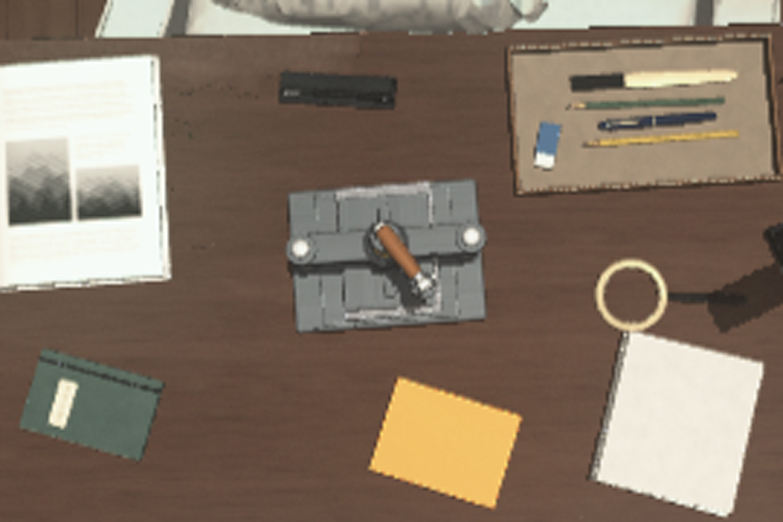

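View pics/side0c.png

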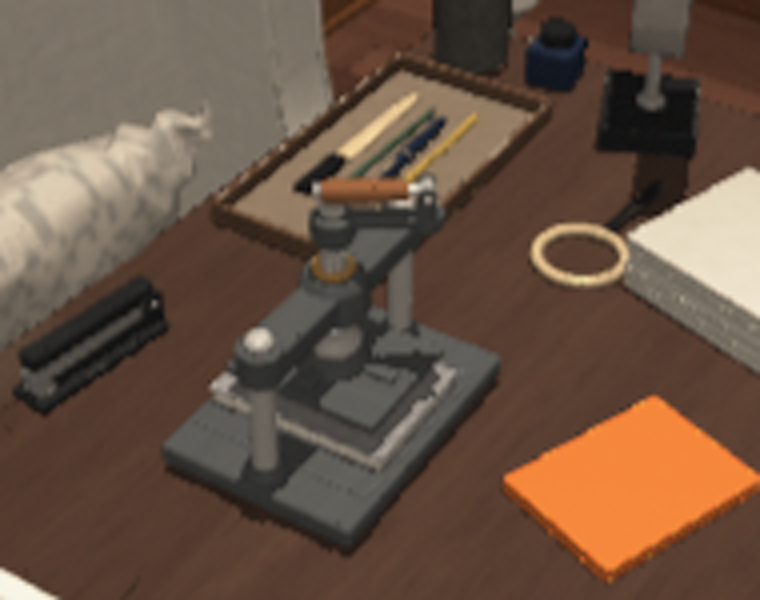

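```bash
python3 - <<'E'
from h import *
t=shot('top');s=shot('side')
T=lambda x,y:(x/2.9+150-.3,y/2.9+120-.3); S=lambda x,y:(x/4+190-.4,y/4+140-.4)
print('hinge',tri(t,T(425,287),s,S(425,190)),'tip',tri(t,T(381,228),s,S(316,189)))
n1=atz(t,T(301,248),.146);n2=atz(t,T(470,236),.146);print('nuts',n1,n2,(n1+n2)/2,np.linalg.norm(n1-n2))
n1=tri(t,T(301,246),s,S(258,340));print(n1)
# bed corners
for c in((290,196),(475,182),(484,316),(298,332)): print(atz(t,T(*c),.025))
for l in('magnifier','stapler','notebook'):
    r=regions_of(l,t)[0];print(l,atz(t,r['pixel'][::-1],.01))
    print(l,[r['confidence'] for r in regions_of(l,s)])
E
```

```text
hinge [0.51500556 0.01188503 0.20391364] tip [0.57342987 0.05364408 0.20546985]
nuts [0.56088503 0.13555988 0.146     ] [ 0.56977126 -0.0378965   0.146     ] [0.56532815 0.04883169 0.146     ] 0.17368385072542855
[0.56348827 0.1357728  0.13840205]
[0.63383934 0.15482009 0.025     ]
[ 0.645431   -0.05188809  0.025     ]
[ 0.49549205 -0.05786384  0.025     ]
[0.48191478 0.14782071 0.025     ]
magnifier [ 0.5132455  -0.25352726  0.01      ]
magnifier [0.72]
stapler [0.75284738 0.10046833 0.01      ]
stapler [0.63]
notebook [0.41037979 0.37676113 0.01      ]
notebook [0.81]
```

View pics/top0.png

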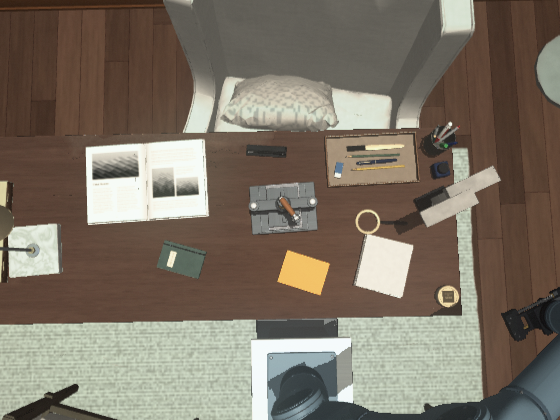

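```bash
cat >> h.py <<'E'
def rel(s,P,yawdeg=0):
    R=Rn.from_rotvec(s['tcp_rot']).as_matrix(); 
    d=R.T@(np.asarray(P,float)-s['tcp_pos'])*100
    # desired: tool y down, tool z horizontal at angle yawdeg(world)
    a=np.radians(yawdeg); z=np.array([np.cos(a),np.sin(a),0]);y=np.array([0,0,-1.]);x=np.cross(y,z)
    Rd=np.column_stack([x,y,z]); rv=Rn.from_matrix(R.T@Rd).as_rotvec(degrees=True)
    return d.round(2).tolist(),rv.round(1).tolist()
E
python3 - <<'E'
from h import *
t=shot('top');print(atz(t,(420,220),.3),atz(t,(420,220),.1),atz(t,(498,180),.3))
s=ctrl.read_state()
for P in([.29,-.48,.3],[.33,-.38,.3],[.38,-.26,.3],[.43,-.13,.3],[.49,-.03,.3],[.548,.036,.3],[.548,.036,.27]): print(P,rel(s,P,-54))
E
```

```text
[ 0.49447831 -0.31367702  0.3       ] [ 0.51062715 -0.36920269  0.1       ] [ 0.59714945 -0.52656426  0.3       ]
[0.29, -0.48, 0.3] ([-8.19, -3.93, -9.52], [0.0, -13.3, -0.0])
[0.33, -0.38, 0.3] ([-15.75, -3.93, -17.2], [0.0, -13.3, -0.0])
[0.38, -0.26, 0.3] ([-25.0, -3.93, -26.33], [0.0, -13.3, -0.0])
[0.43, -0.13, 0.3] ([-34.63, -3.93, -36.39], [0.0, -13.3, -0.0])
[0.49, -0.03, 0.3] ([-44.03, -3.93, -43.29], [0.0, -13.3, -0.0])
[0.548, 0.036, 0.3] ([-51.93, -3.93, -47.14], [0.0, -13.3, -0.0])
[0.548, 0.036, 0.27] ([-51.93, -0.93, -47.14], [0.0, -13.3, -0.0])
```

>>> {"method": "move_arm", "body": {"deltas": [[0,[0,-4,0],[0,0,0]],[0,[-3.2,-4,-5.1],[0,0,0]],[0,[-6.3,-4,-10.2],[0,0,0]],[0,[-6.3,-4,-10.2],[0,0,0]],[0,[-10,-4,-15.2],[0,-5,0]],[0,[-13.7,-4,-20.1],[0,-5,0]],[0,[-13.7,-4,-20.1],[0,-5,0]],[0,[-18.8,-4,-24.5],[0,-9,0]],[0,[-23.9,-4,-28.9],[0,-13.3,0]],[0,[-23.9,-4,-28.9],[0,-13.3,0]],[0,[-29,-4,-32.6],[0,-13.3,0]],[0,[-34.6,-4,-36.4],[0,-13.3,0]],[0,[-34.6,-4,-36.4],[0,-13.3,0]],[0,[-39,-4,-40],[0,-13.3,0]],[0,[-44,-4,-43.3],[0,-13.3,0]],[0,[-44,-4,-43.3],[0,-13.3,0]],[0,[-48,-4,-45.3],[0,-13.3,0]],[0,[-51.9,-4,-47.1],[0,-13.3,0]],[0,[-51.9,-4,-47.1],[0,-13.3,0]],[0,[-51.9,-4,-47.1],[0,-13.3,0]]], "grip_force": 10}}

```text
clock: 3.12
tcp_pos: [0.5492, 0.0392, 0.3006]
tcp_rot: [-0.608, 1.859, -1.855]
wrist_force: [-0.5, 0.0, 0.4]
gripper_width: 0.088
```

```bash
python3 - <<'E'
from h import *
s=st()
print(rel(s,[.548,.036,.213],-54))
shot('side','s1.png');shot('top','t1.png')
E
```

```text
clock 3.1167
tcp_pos [0.5492 0.0392 0.3006]
tcp_rot [-0.608   1.8592 -1.8553]
wrist_force [-0.4821  0.01    0.3882]
ft_torque [-0.0629  0.0185  0.0342]
gripper_width 0.088
joint_pos [ 0.2048  0.3611 -0.4526  1.7416  0.1739  1.0777 -1.2416]
([0.31, 8.76, 0.2], [0.1, 0.3, -0.1])
```

>>> {"method": "move_arm", "body": {"deltas": [[0,[0.3,2,0.2],[0,0,0]],[0,[0.3,4,0.2],[0,0,0]],[0,[0.3,5.5,0.2],[0,0,0]],[0,[0.3,6,0.2],[0,0,0]],[0,[0.3,6,0.2],[0,0,0]]]}}

```text
clock: 3.63
tcp_pos: [0.5447, 0.0296, 0.2394]
tcp_rot: [-0.608, 1.863, -1.864]
wrist_force: [0.0, 0.1, -0.6]
gripper_width: 0.0881
```

```bash
python3 - <<'E'
from h import *
s=st()
print(rel(s,[.548,.036,.213],-54))
for n in('side','top'):
    p=shot(n); a=p['image'][:,:,::-1]; u=proj(p,[.548,.036,.2]).astype(int)
    a=a[u[1]-60:u[1]+60,u[0]-70:u[0]+70]; cv2.imwrite(f'pics/{n}2.png',cv2.resize(a,None,fx=5,fy=5,interpolation=2))
E
```

```text
clock 3.6333
tcp_pos [0.5447 0.0296 0.2394]
tcp_rot [-0.6081  1.8633 -1.8642]
wrist_force [ 0.0259  0.1062 -0.5599]
ft_torque [-0.0307 -0.0484  0.0059]
gripper_width 0.0881
joint_pos [ 0.2008  0.4225 -0.4325  1.8152  0.2134  0.9538 -1.2671]
([-0.65, 2.64, -0.32], [0.0, -0.1, 0.2])
```

View pics/side2.png

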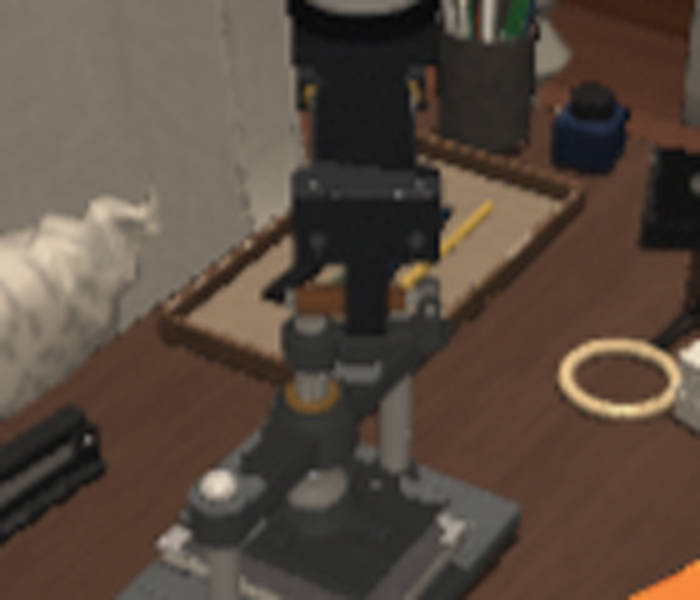

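View pics/top2.png

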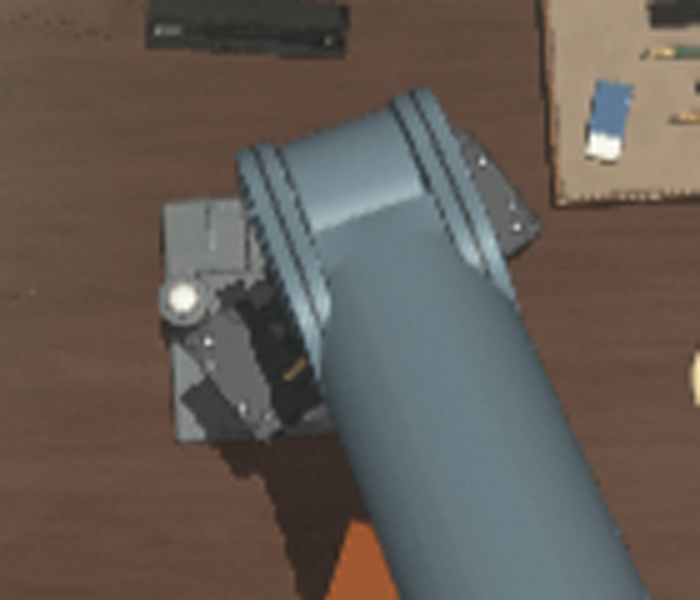

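>>> {"method": "move_arm", "body": {"deltas": [[0,[-0.6,1,-0.3],[0,0,0]],[0,[-0.6,1,-0.3],[0,0,0]],[0,[-0.6,1,-0.3],[0,0,0]],[0,[-0.6,1,-0.3],[0,0,0]]]}}

```text
clock: 4.07
tcp_pos: [0.5494, 0.0367, 0.2314]
tcp_rot: [-0.605, 1.861, -1.863]
wrist_force: [0.8, -0.3, -0.2]
gripper_width: 0.0881
```

```bash
python3 - <<'E'
from h import *
s=st()
print(rel(s,[.548,.036,.213],-54))
E
```

```text
clock 4.0667
tcp_pos [0.5494 0.0367 0.2314]
tcp_rot [-0.605   1.8608 -1.8625]
wrist_force [ 0.8002 -0.2736 -0.2063]
ft_torque [ 0.0157 -0.006  -0.012 ]
gripper_width 0.0881
joint_pos [ 0.1855  0.4393 -0.4306  1.8124  0.2231  0.9379 -1.2846]
([0.16, 1.84, -0.03], [-0.0, -0.0, 0.0])
```

>>> {"method": "move_arm", "body": {"deltas": [[0,[0.1,0.8,0],[0,0,0]],[0,[0.1,1.8,0],[0,0,0]],[0,[0.1,1.8,0],[0,0,0]],[0,[0.1,1.8,0],[0,0,0]],[0,[0.1,1.8,0],[0,0,0]]]}}

```text
clock: 4.48
tcp_pos: [0.5485, 0.0362, 0.2132]
tcp_rot: [-0.606, 1.861, -1.862]
wrist_force: [0.7, -0.4, 1.1]
gripper_width: 0.0879
```

```bash
python3 - <<'E'
from h import *
s=st()
print(rel(s,[.548,.036,.213],-54))
E
```

```text
clock 4.4833
tcp_pos [0.5485 0.0362 0.2132]
tcp_rot [-0.6055  1.8611 -1.8624]
wrist_force [ 0.7094 -0.364   1.093 ]
ft_torque [-0.0068  0.0697 -0.0074]
gripper_width 0.0879
joint_pos [ 0.1804  0.4613 -0.4239  1.8298  0.2367  0.9009 -1.2951]
([0.05, 0.02, -0.02], [-0.0, -0.0, 0.1])
```

Well placed; close lightly.

>>> {"method": "move_arm", "body": {"deltas": [[255,[0,0,0],[0,0,0]],[255,[0,0,0],[0,0,0]],[255,[0,0,0],[0,0,0]],[255,[0,0,0],[0,0,0]],[255,[0,0,0],[0,0,0]],[255,[0,0,0],[0,0,0]],[255,[0,0,0],[0,0,0]],[255,[0,0,0],[0,0,0]]], "grip_force": 8}}

```text
clock: 5.15
tcp_pos: [0.5485, 0.0362, 0.2132]
tcp_rot: [-0.605, 1.861, -1.862]
wrist_force: [-0.8, -0.8, -0.3]
gripper_width: 0.0368
```

```bash
python3 - <<'E'
from h import *
s=st()
# arc rows in tool frame: tool -x = inward dir ; contact 41mm
for th in range(0,100,10):
    a=np.radians(th); print(th, round(4.1*(1-np.cos(a)),2), round(-4.1*np.sin(a),2))
for n in('side',):
    p=shot(n); a=p['image'][:,:,::-1]; u=proj(p,[.548,.036,.2]).astype(int)
    a=a[u[1]-60:u[1]+60,u[0]-70:u[0]+70]; cv2.imwrite(f'pics/{n}3.png',cv2.resize(a,None,fx=5,fy=5,interpolation=2))
E
```

```text
clock 5.15
tcp_pos [0.5485 0.0362 0.2132]
tcp_rot [-0.6055  1.861  -1.8624]
wrist_force [-0.8013 -0.8248 -0.3457]
ft_torque [ 0.0045 -0.0292  0.024 ]
gripper_width 0.0368
joint_pos [ 0.1804  0.4613 -0.424   1.8298  0.2368  0.9009 -1.2951]
0 0.0 -0.0
10 0.06 -0.71
20 0.25 -1.4
30 0.55 -2.05
40 0.96 -2.64
50 1.46 -3.14
60 2.05 -3.55
70 2.7 -3.85
80 3.39 -4.04
90 4.1 -4.1
```

View pics/side3.png

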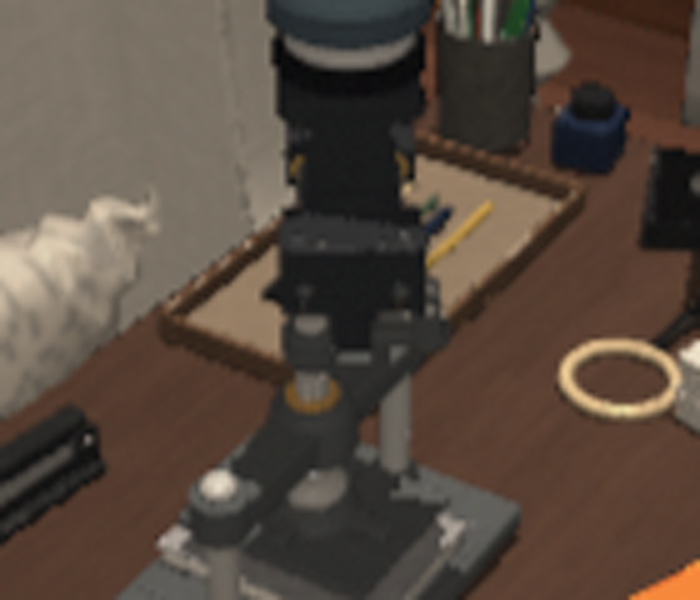

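Fingers still closing (36.8 mm); wait on.

>>> {"method": "move_arm", "body": {"deltas": [[255,[0,0,0],[0,0,0]],[255,[0,0,0],[0,0,0]],[255,[0,0,0],[0,0,0]],[255,[0,0,0],[0,0,0]],[255,[0,0,0],[0,0,0]]], "grip_force": 8}}

```text
clock: 5.62
tcp_pos: [0.549, 0.0355, 0.2132]
tcp_rot: [-0.604, 1.86, -1.863]
wrist_force: [3.2, -3.1, -1.0]
gripper_width: 0.0159
```

>>> {"method": "move_arm", "body": {"deltas": [[255,[0.05,-0.7,0],[0,0,0]],[255,[0.25,-1.4,0],[0,0,0]],[255,[0.55,-2.05,0],[0,0,0]],[255,[0.95,-2.65,0],[0,0,0]],[255,[0.95,-2.65,0],[0,0,0]],[255,[0.95,-2.65,0],[0,0,0]]]}}

```text
clock: 6.12
tcp_pos: [0.5413, 0.0297, 0.2407]
tcp_rot: [-0.603, 1.86, -1.864]
wrist_force: [-0.5, -2.6, 3.0]
gripper_width: 0.0161
```

```bash
python3 - <<'E'
from h import *
s=st()
for n in('side',):
    p=shot(n); a=p['image'][:,:,::-1]; u=proj(p,[.548,.036,.2]).astype(int)
    a=a[u[1]-60:u[1]+60,u[0]-70:u[0]+70]; cv2.imwrite(f'pics/{n}4.png',cv2.resize(a,None,fx=5,fy=5,interpolation=2))
E
```

```text
clock 6.1167
tcp_pos [0.5413 0.0297 0.2407]
tcp_rot [-0.6032  1.8596 -1.8641]
wrist_force [-0.5095 -2.6417  3.0323]
ft_torque [-0.6479 -0.1128  0.0362]
gripper_width 0.0161
joint_pos [ 0.2034  0.4128 -0.4351  1.8265  0.2126  0.9469 -1.2679]
```

View pics/side4.png

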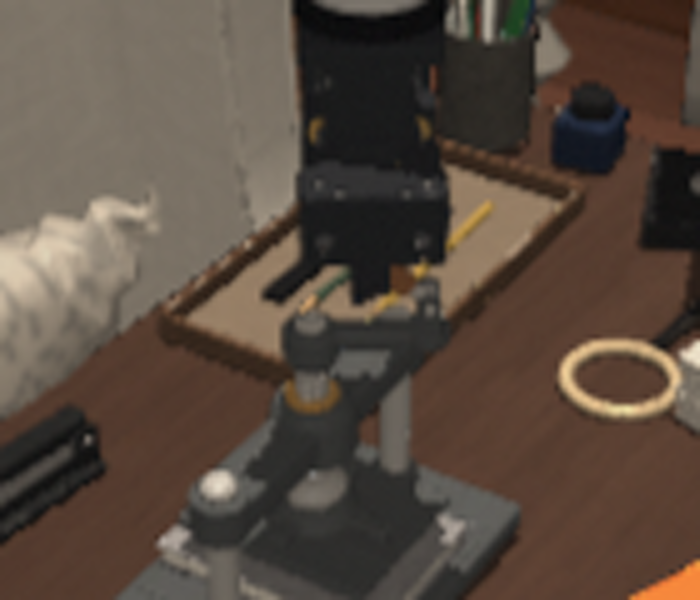

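>>> {"method": "move_arm", "body": {"deltas": [[255,[0.5,-0.5,0],[0,0,0]],[255,[1.1,-0.9,0],[0,0,0]],[255,[1.75,-1.2,0],[0,0,0]],[255,[2.45,-1.4,0],[0,0,0]],[255,[3.2,-1.45,0],[0,0,0]],[255,[3.3,-1.45,0],[0,0,0]],[255,[3.3,-1.45,0],[0,0,0]],[255,[3.3,-1.45,0],[0,0,0]]]}}

```text
clock: 6.83
tcp_pos: [0.5156, 0.0108, 0.2567]
tcp_rot: [-0.6, 1.858, -1.863]
wrist_force: [2.0, -0.7, 8.4]
gripper_width: 0.0161
```

```bash
python3 - <<'E'
from h import *
s=st()
print(rel(s,[.515,.012,.254],-54))
for n in('side',):
    p=shot(n); a=p['image'][:,:,::-1]; u=proj(p,[.548,.036,.2]).astype(int)
    a=a[u[1]-60:u[1]+60,u[0]-70:u[0]+70]; cv2.imwrite(f'pics/{n}5.png',cv2.resize(a,None,fx=5,fy=5,interpolation=2))
E
```

```text
clock 6.8333
tcp_pos [0.5156 0.0108 0.2567]
tcp_rot [-0.5996  1.858  -1.8633]
wrist_force [ 2.0365 -0.7296  8.4327]
ft_torque [-0.1325 -0.4443 -0.0284]
gripper_width 0.0161
joint_pos [ 0.2533  0.3463 -0.444   1.878   0.1825  0.9521 -1.2169]
([-0.02, 0.27, -0.13], [-0.2, -0.1, -0.2])
```

View pics/side5.png

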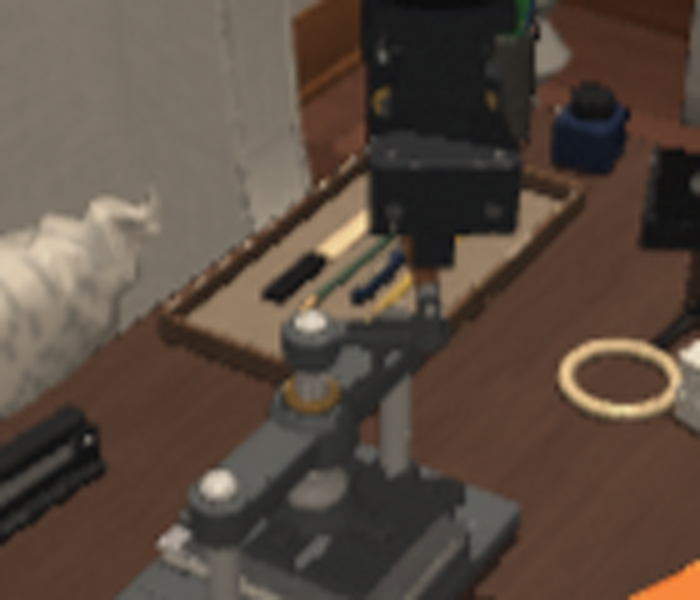

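>>> {"method": "move_arm", "body": {"deltas": [[255,[0.2,0,0],[0,0,0]],[255,[0.4,0,0],[0,0,0]],[255,[0.4,0,0],[0,0,0]],[255,[0.4,0,0],[0,0,0]]]}}

```text
clock: 7.22
tcp_pos: [0.5126, 0.0086, 0.2573]
tcp_rot: [-0.599, 1.858, -1.863]
wrist_force: [2.4, -0.2, 5.6]
gripper_width: 0.016
```

```bash
python3 - <<'E'
from h import *
s=st()
p=shot('side'); a=p['image'][:,:,::-1].copy(); u=proj(p,[.548,.036,.2]).astype(int)
a=a[u[1]-30:u[1]+30,u[0]-30:u[0]+40];a=cv2.resize(a,None,fx=10,fy=10,interpolation=2)
for X in([.515,.012,.204],[.515,.012,.274]):
    q=(proj(p,X)-u+30+.5)*10; print(q); cv2.circle(a,tuple(q.astype(int)),5,(0,0,255),1)
cv2.imwrite('pics/side6.png',a)
E
```

```text
clock 7.2167
tcp_pos [0.5126 0.0086 0.2573]
tcp_rot [-0.5986  1.8576 -1.8631]
wrist_force [ 2.3621 -0.2175  5.5565]
ft_torque [ 0.0307 -0.6138  0.0242]
gripper_width 0.016
joint_pos [ 0.2588  0.3398 -0.4443  1.8854  0.1796  0.9496 -1.2112]
[461.68396535 296.76867001]
[467.06005907  67.37241121]
```

View pics/side6.png

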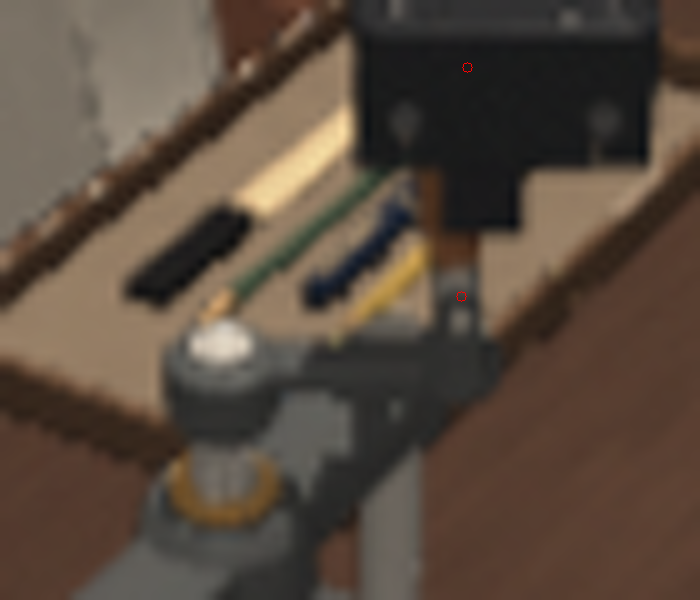

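>>> {"method": "move_arm", "body": {"deltas": [[140,[0,0,0],[0,0,0]],[140,[0,0,0],[0,0,0]],[140,[0,0,0],[0,0,0]],[140,[-0.4,0.4,0],[0,0,0]],[140,[-0.7,0.8,0],[0,0,0]],[140,[-0.7,0.8,0],[0,0,0]],[140,[-0.7,0.8,0],[0,0,0]]]}}

```text
clock: 7.85
tcp_pos: [0.518, 0.013, 0.2487]
tcp_rot: [-0.601, 1.858, -1.863]
wrist_force: [-0.0, -0.7, 0.2]
gripper_width: 0.0394
```

```bash
cat >> h.py <<'E'
def zoom(fn,c=(.548,.036,.2),pts=()):
    p=shot('side'); a=p['image'][:,:,::-1].copy(); u=proj(p,c).astype(int)
    a=a[u[1]-30:u[1]+30,u[0]-30:u[0]+40];a=cv2.resize(a,None,fx=10,fy=10,interpolation=2)
    for X in pts:
        q=(proj(p,X)-u+30+.5)*10; cv2.circle(a,tuple(q.astype(int)),5,(0,0,255),1)
    cv2.imwrite('pics/'+fn,a)
E
python3 - <<'E'
from h import *
s=st()
zoom('side7.png',pts=([.515,.012,.204],[.515,.012,.274]))
E
```

```text
clock 7.85
tcp_pos [0.518  0.013  0.2487]
tcp_rot [-0.6006  1.8583 -1.8626]
wrist_force [-0.0204 -0.7327  0.2194]
ft_torque [-0.0218 -0.0133 -0.0418]
gripper_width 0.0394
joint_pos [ 0.2456  0.3611 -0.4414  1.8795  0.1904  0.9379 -1.2264]
```

View pics/side7.png

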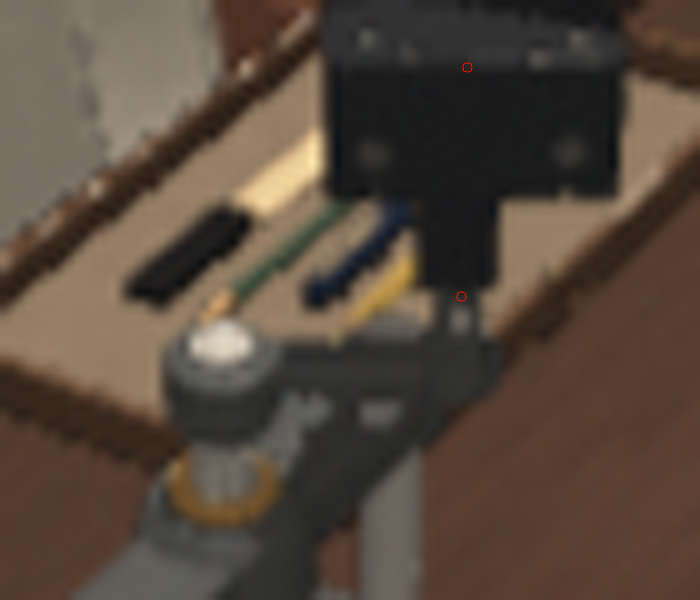

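>>> {"method": "move_arm", "body": {"deltas": [[255,[0,0,0],[0,0,0]],[255,[0,0,0],[0,0,0]],[255,[0,0,0],[0,0,0]],[255,[0,0,0],[0,0,0]],[255,[0,0,0],[0,0,0]],[255,[0.3,0,0],[0,0,0]],[255,[0.5,0,0],[0,0,0]],[255,[0.5,0,0],[0,0,0]],[255,[0.5,0,0],[0,0,0]]], "grip_force": 25}}

```text
clock: 8.65
tcp_pos: [0.5167, 0.0116, 0.2494]
tcp_rot: [-0.593, 1.856, -1.859]
wrist_force: [9.9, 3.5, -8.8]
gripper_width: 0.0155
```

```bash
python3 - <<'E'
from h import *
s=st()
zoom('side8.png',pts=([.515,.012,.204],[.515,.012,.274]))
E
```

```text
clock 8.65
tcp_pos [0.5167 0.0116 0.2494]
tcp_rot [-0.5927  1.8558 -1.8587]
wrist_force [ 9.9238  3.4814 -8.7935]
ft_torque [ 1.0149 -2.1843 -0.0047]
gripper_width 0.0155
joint_pos [ 0.2525  0.3543 -0.4431  1.8875  0.1866  0.9285 -1.2194]
```

View pics/side8.png

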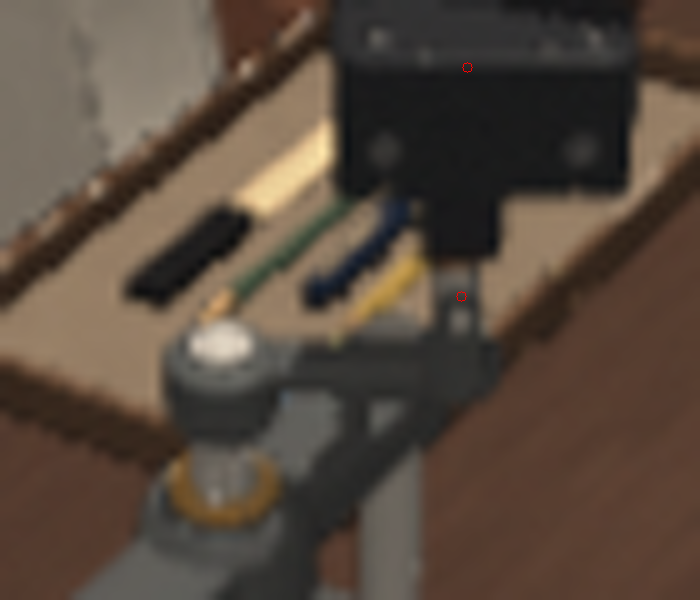

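```bash
cat >> h.py <<'E'
C=np.array([.565,.0485]); Z0=.249; R0=.0617
def ang(s):
    d=s['tcp_pos'][:2]-C; return np.degrees(np.arctan2(d[1],d[0]))%360, np.linalg.norm(d)
def info(s,turn):
    a,r=ang(s); t=np.radians(a); F=s['wrist_force']; 
    tang=np.array([np.sin(t),-np.cos(t)]); rad=np.array([np.cos(t),np.sin(t)])
    print('clock',round(s['clock'],2),'ang',round(a,1),'r',round(r,4),'z',round(s['tcp_pos'][2],4),'Ftan(resist)',round(-F[:2]@tang,2),'Frad',round(F[:2]@rad,2),'Fz',round(F[2],2),'w',round(s['gripper_width'],4))
def crank(s,psis,lead=2.5,yaw=-54,r=R0,c=C):
    # psis: cumulative clockwise deg since 216
    for p in psis:
        t=np.radians(216-p-lead); P=[c[0]+r*np.cos(t),c[1]+r*np.sin(t),Z0-.02*p/360]
        print(p,rel(s,P,yaw))
E
python3 - <<'E'
from h import *
s=ctrl.read_state(); info(s,0); crank(s,[5,10,17.5,25,32.5,40,47.5,55,60])
E
```

```text
clock 8.7 ang 217.4 r 0.0607 z 0.2494 Ftan(resist) 1.37 Frad -10.08 Fz -8.08 w 0.016
5 ([0.05, 0.07, -0.95], [-0.3, 0.0, -0.6])
10 ([-0.05, 0.09, -1.48], [-0.3, 0.0, -0.6])
17.5 ([-0.27, 0.13, -2.26], [-0.3, 0.0, -0.6])
25 ([-0.6, 0.17, -3.0], [-0.3, 0.0, -0.6])
32.5 ([-1.02, 0.22, -3.69], [-0.3, 0.0, -0.6])
40 ([-1.52, 0.26, -4.32], [-0.3, 0.0, -0.6])
47.5 ([-2.1, 0.31, -4.88], [-0.3, 0.0, -0.6])
55 ([-2.75, 0.35, -5.35], [-0.3, 0.0, -0.6])
60 ([-3.22, 0.38, -5.62], [-0.3, 0.0, -0.6])
```

>>> {"method": "move_arm", "body": {"deltas": [[255,[0.05,0.05,-0.4],[0,0,0]],[255,[0.05,0.07,-0.95],[0,0,0]],[255,[-0.05,0.1,-1.5],[0,0,0]],[255,[-0.3,0.13,-2.25],[0,0,0]],[255,[-0.6,0.17,-3.0],[0,0,0]],[255,[-1.0,0.2,-3.7],[0,0,0]],[255,[-1.5,0.25,-4.3],[0,0,0]],[255,[-2.1,0.3,-4.9],[0,0,0]],[255,[-2.75,0.35,-5.35],[0,0,0]]], "grip_force": 35}}

```text
clock: 9.45
tcp_pos: [0.5078, 0.0682, 0.246]
tcp_rot: [-0.591, 1.855, -1.865]
wrist_force: [-1.6, -8.1, 3.9]
gripper_width: 0.0153
```

```bash
python3 - <<'E'
from h import *
s=st(); info(s,0); 
zoom('side9.png',c=(.548,.036,.19))
p=shot('side');a=p['image'][190:280,225:325,::-1];cv2.imwrite('pics/side9b.png',cv2.resize(a,None,fx=6,fy=6,interpolation=2))
E
```

```text
clock 9.45
tcp_pos [0.5078 0.0682 0.246 ]
tcp_rot [-0.5913  1.8549 -1.8645]
wrist_force [-1.625  -8.1108  3.9207]
ft_torque [-1.0791  0.0385 -0.0425]
gripper_width 0.0153
joint_pos [ 0.1549  0.3541 -0.4628  1.9004  0.2014  0.9211 -1.3494]
clock 9.45 ang 161.0 r 0.0605 z 0.246 Ftan(resist) 8.2 Frad -1.1 Fz 3.92 w 0.0153
```

View pics/side9.png

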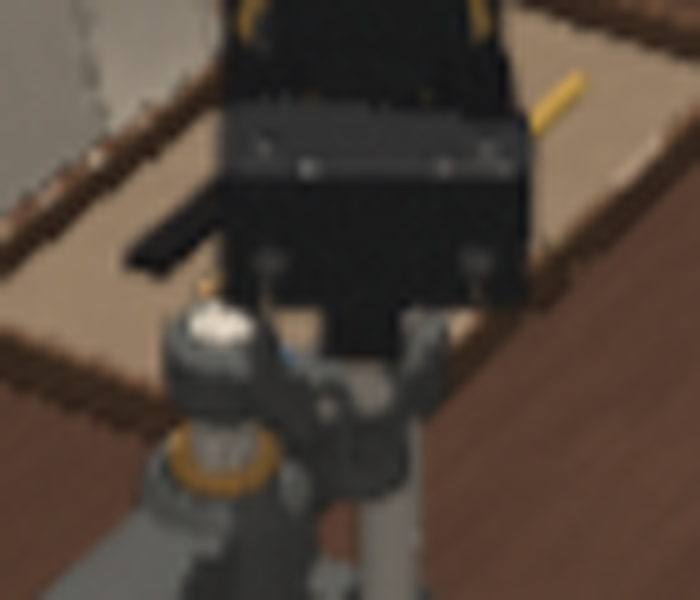

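View pics/side9b.png

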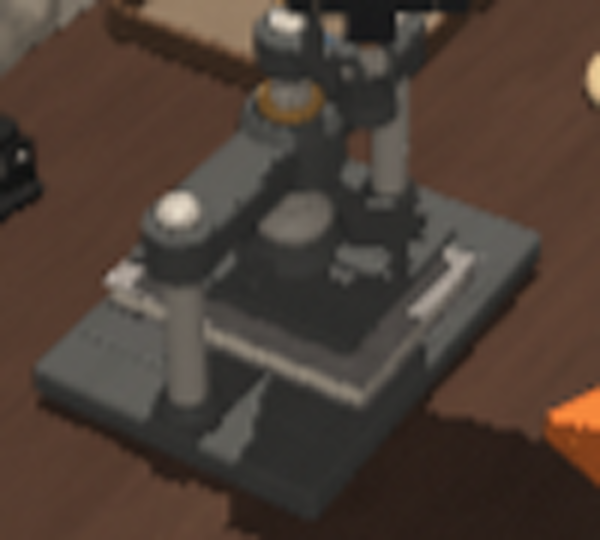

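```bash
python3 - <<'E'
from h import *
s=ctrl.read_state(); info(s,0); crank(s,[62.5,70,77.5,85,92.5,100,107.5,115,122.5])
E
```

```text
clock 9.55 ang 159.6 r 0.0609 z 0.246 Ftan(resist) 4.72 Frad -1.05 Fz 2.21 w 0.0158
62.5 ([-0.76, 0.05, -0.52], [-0.4, -0.0, -0.5])
70 ([-1.51, 0.1, -0.81], [-0.4, -0.0, -0.5])
77.5 ([-2.29, 0.15, -1.0], [-0.4, -0.0, -0.5])
85 ([-3.09, 0.2, -1.09], [-0.4, -0.0, -0.5])
92.5 ([-3.9, 0.25, -1.08], [-0.4, -0.0, -0.5])
100 ([-4.7, 0.3, -0.96], [-0.4, -0.0, -0.5])
107.5 ([-5.47, 0.35, -0.73], [-0.4, -0.0, -0.5])
115 ([-6.21, 0.4, -0.41], [-0.4, -0.0, -0.5])
122.5 ([-6.9, 0.45, 0.01], [-0.4, -0.0, -0.5])
```

>>> {"method": "move_arm", "body": {"deltas": [[255,[-0.75,0.05,-0.5],[-0.4,0,-0.5]],[255,[-1.5,0.1,-0.8],[-0.4,0,-0.5]],[255,[-2.3,0.15,-1.0],[-0.4,0,-0.5]],[255,[-3.1,0.2,-1.1],[-0.4,0,-0.5]],[255,[-3.9,0.25,-1.1],[-0.4,0,-0.5]],[255,[-4.7,0.3,-0.95],[-0.4,0,-0.5]],[255,[-5.5,0.35,-0.75],[-0.4,0,-0.5]],[255,[-6.2,0.4,-0.4],[-0.4,0,-0.5]],[255,[-6.9,0.45,0],[-0.4,0,-0.5]]]}}

```text
clock: 10.3
tcp_pos: [0.5623, 0.1098, 0.2422]
tcp_rot: [-0.608, 1.863, -1.863]
wrist_force: [-8.7, -3.0, 6.9]
gripper_width: 0.0154
```

```bash
python3 - <<'E'
from h import *
s=ctrl.read_state(); info(s,0); crank(s,[130,137.5,145,152.5,160,167.5,175,182.5])
zoom('side10.png',c=(.548,.036,.19))
E
```

```text
clock 10.3 ang 92.5 r 0.0613 z 0.2422 Ftan(resist) 8.84 Frad -2.6 Fz 6.94 w 0.0154
130 ([-0.78, 0.04, 0.57], [0.1, -0.0, 0.2])
137.5 ([-1.34, 0.08, 1.15], [0.1, -0.0, 0.2])
145 ([-1.82, 0.12, 1.8], [0.1, -0.0, 0.2])
152.5 ([-2.21, 0.16, 2.51], [0.1, -0.0, 0.2])
160 ([-2.5, 0.2, 3.26], [0.1, -0.0, 0.2])
167.5 ([-2.7, 0.24, 4.04], [0.1, -0.0, 0.2])
175 ([-2.78, 0.28, 4.85], [0.1, -0.0, 0.2])
182.5 ([-2.77, 0.32, 5.65], [0.1, -0.0, 0.2])
```

View pics/side10.png

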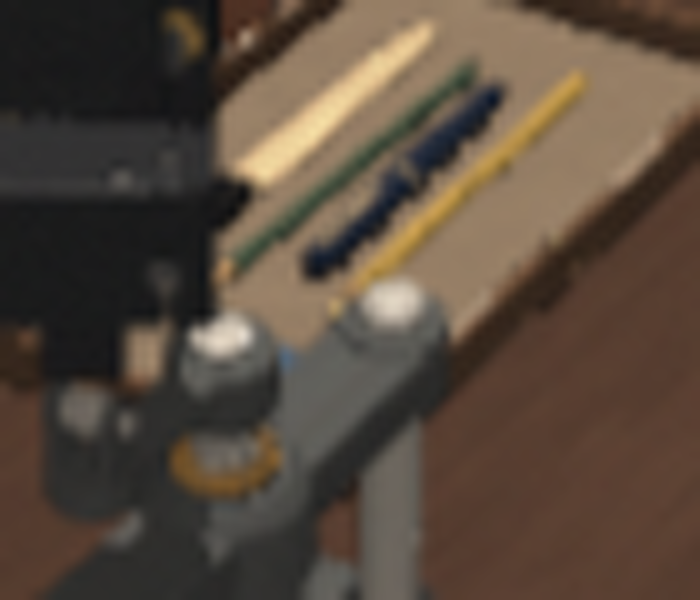

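>>> {"method": "move_arm", "body": {"deltas": [[255,[-0.8,0,0.6],[0,0,0]],[255,[-1.35,0,1.15],[0,0,0]],[255,[-1.8,0.05,1.8],[0,0,0]],[255,[-2.2,0.1,2.5],[0,0,0]],[255,[-2.5,0.1,3.25],[0,0,0]],[255,[-2.7,0.15,4.05],[0,0,0]],[255,[-2.8,0.2,4.85],[0,0,0]],[255,[-2.75,0.25,5.65],[0,0,0]]]}}

```text
clock: 11.02
tcp_pos: [0.6171, 0.0829, 0.2391]
tcp_rot: [-0.612, 1.867, -1.858]
wrist_force: [-6.3, 6.0, 1.9]
gripper_width: 0.0153
```

```bash
sed -i 's/Z0=.249/Z0=.250/' h.py; python3 - <<'E'
from h import *
s=ctrl.read_state(); info(s,0); crank(s,[190,197.5,205,212.5,220,227.5,235,242.5])
E
```

```text
clock 11.02 ang 33.4 r 0.0624 z 0.2391 Ftan(resist) 8.49 Frad -1.99 Fz 1.94 w 0.0153
190 ([0.21, -0.04, 1.06], [0.4, 0.1, 0.2])
197.5 ([0.44, -0.0, 1.83], [0.4, 0.1, 0.2])
205 ([0.76, 0.04, 2.57], [0.4, 0.1, 0.2])
212.5 ([1.18, 0.08, 3.26], [0.4, 0.1, 0.2])
220 ([1.69, 0.12, 3.89], [0.4, 0.1, 0.2])
227.5 ([2.27, 0.16, 4.45], [0.4, 0.1, 0.2])
235 ([2.92, 0.2, 4.92], [0.4, 0.1, 0.2])
242.5 ([3.63, 0.24, 5.31], [0.4, 0.1, 0.2])
```

>>> {"method": "move_arm", "body": {"deltas": [[255,[0.2,0,1.05],[0.4,0.1,0.2]],[255,[0.45,0,1.85],[0.4,0.1,0.2]],[255,[0.75,0.05,2.55],[0.4,0.1,0.2]],[255,[1.2,0.1,3.25],[0.4,0.1,0.2]],[255,[1.7,0.1,3.9],[0.4,0.1,0.2]],[255,[2.25,0.15,4.45],[0.4,0.1,0.2]],[255,[2.9,0.2,4.9],[0.4,0.1,0.2]],[255,[3.65,0.25,5.3],[0.4,0.1,0.2]]]}}

```text
clock: 11.68
tcp_pos: [0.6212, 0.0212, 0.2362]
tcp_rot: [-0.598, 1.86, -1.856]
wrist_force: [10.6, 5.5, -10.4]
gripper_width: 0.0154
```

```bash
python3 - <<'E'
from h import *
s=ctrl.read_state(); info(s,0); crank(s,[250,257.5,265,272.5,280,287.5,295,302.5])
p=shot('side');a=p['image'][190:280,225:325,::-1];cv2.imwrite('pics/side11b.png',cv2.resize(a,None,fx=6,fy=6,interpolation=2))
E
```

```text
clock 11.68 ang 334.1 r 0.0625 z 0.2362 Ftan(resist) 9.61 Frad 7.12 Fz -10.41 w 0.0154
250 ([1.09, 0.0, 0.37], [-0.0, 0.1, -0.4])
257.5 ([1.87, 0.04, 0.56], [-0.0, 0.1, -0.4])
265 ([2.67, 0.07, 0.65], [-0.0, 0.1, -0.4])
272.5 ([3.48, 0.11, 0.63], [-0.0, 0.1, -0.4])
280 ([4.28, 0.14, 0.51], [-0.0, 0.1, -0.4])
287.5 ([5.05, 0.18, 0.28], [-0.0, 0.1, -0.4])
295 ([5.79, 0.21, -0.05], [-0.0, 0.1, -0.4])
302.5 ([6.48, 0.25, -0.47], [-0.0, 0.1, -0.4])
```

View pics/side11b.png

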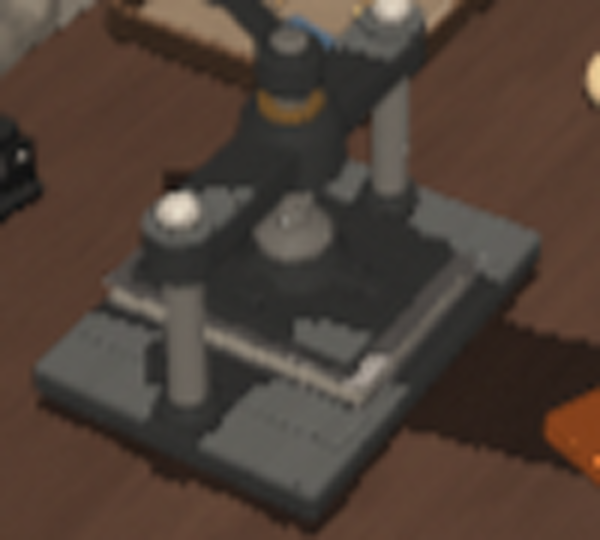

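```bash
sed -i 's/Z0=.250/Z0=.249/;s/C=np.array(\[.565,.0485\])/C=np.array([.566,.0478])/' h.py; python3 - <<'E'
from h import *
s=ctrl.read_state(); info(s,0); crank(s,[250,257.5,265,272.5,280,287.5,295,302.5])
E
```

```text
clock 11.73 ang 331.7 r 0.0614 z 0.2359 Ftan(resist) 6.6 Frad 4.84 Fz -6.96 w 0.0155
250 ([0.81, 0.08, 0.35], [-0.1, -0.0, -0.3])
257.5 ([1.6, 0.11, 0.54], [-0.1, -0.0, -0.3])
265 ([2.4, 0.15, 0.63], [-0.1, -0.0, -0.3])
272.5 ([3.21, 0.19, 0.62], [-0.1, -0.0, -0.3])
280 ([4.0, 0.23, 0.49], [-0.1, -0.0, -0.3])
287.5 ([4.78, 0.26, 0.27], [-0.1, -0.0, -0.3])
295 ([5.52, 0.3, -0.06], [-0.1, -0.0, -0.3])
302.5 ([6.21, 0.34, -0.48], [-0.1, -0.0, -0.3])
```

>>> {"method": "move_arm", "body": {"deltas": [[255,[0.8,0.1,0.35],[0,0,-0.3]],[255,[1.6,0.1,0.55],[0,0,-0.3]],[255,[2.4,0.15,0.65],[0,0,-0.3]],[255,[3.2,0.2,0.6],[0,0,-0.3]],[255,[4.0,0.25,0.5],[0,0,-0.3]],[255,[4.8,0.25,0.25],[0,0,-0.3]],[255,[5.5,0.3,-0.05],[0,0,-0.3]],[255,[6.2,0.35,-0.5],[0,0,-0.3]]]}}

```text
clock: 12.4
tcp_pos: [0.5695, -0.0143, 0.2326]
tcp_rot: [-0.597, 1.857, -1.863]
wrist_force: [8.8, -1.2, -5.1]
gripper_width: 0.0157
```

```bash
python3 - <<'E'
from h import *
s=ctrl.read_state(); info(s,0); crank(s,[310,317.5,325,332.5,340,347.5,355,362.5])
zoom('side12.png',c=(.548,.036,.19))
p=shot('side');a=p['image'][190:280,225:325,::-1];cv2.imwrite('pics/side12b.png',cv2.resize(a,None,fx=6,fy=6,interpolation=2))
E
```

```text
clock 12.4 ang 273.2 r 0.0622 z 0.2326 Ftan(resist) 8.73 Frad 1.65 Fz -5.15 w 0.0157
310 ([0.8, 0.08, -0.68], [-0.3, -0.1, -0.3])
317.5 ([1.36, 0.11, -1.26], [-0.3, -0.1, -0.3])
325 ([1.84, 0.15, -1.91], [-0.3, -0.1, -0.3])
332.5 ([2.23, 0.19, -2.62], [-0.3, -0.1, -0.3])
340 ([2.52, 0.22, -3.37], [-0.3, -0.1, -0.3])
347.5 ([2.72, 0.26, -4.16], [-0.3, -0.1, -0.3])
355 ([2.8, 0.3, -4.96], [-0.3, -0.1, -0.3])
362.5 ([2.79, 0.33, -5.77], [-0.3, -0.1, -0.3])
```

View pics/side12.png

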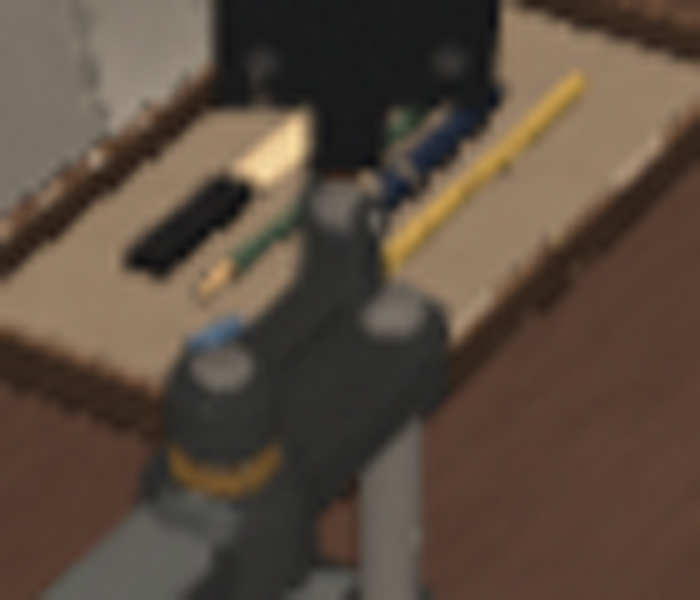

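View pics/side12b.png

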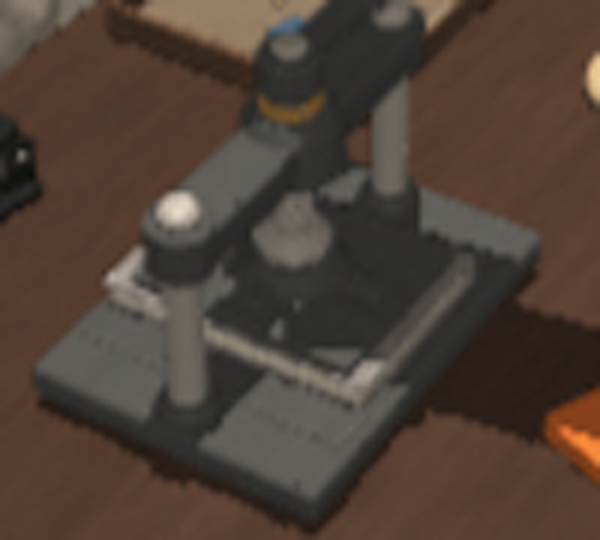

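>>> {"method": "move_arm", "body": {"deltas": [[255,[0.8,0.1,-0.7],[-0.3,0,-0.3]],[255,[1.35,0.1,-1.25],[-0.3,0,-0.3]],[255,[1.85,0.15,-1.9],[-0.3,0,-0.3]],[255,[2.25,0.2,-2.6],[-0.3,0,-0.3]],[255,[2.5,0.25,-3.35],[-0.3,0,-0.3]],[255,[2.7,0.25,-4.15],[-0.3,0,-0.3]],[255,[2.8,0.3,-4.95],[-0.3,0,-0.3]]]}}

```text
clock: 13.08
tcp_pos: [0.5187, 0.0066, 0.2297]
tcp_rot: [-0.599, 1.86, -1.866]
wrist_force: [9.5, -7.1, -5.2]
gripper_width: 0.0153
```

```bash
python3 - <<'E'
from h import *
s=ctrl.read_state(); info(s,0); crank(s,[362.5,370,377.5,385,392.5,400])
p=shot('side');a=p['image'][190:280,225:325,::-1];cv2.imwrite('pics/side13b.png',cv2.resize(a,None,fx=6,fy=6,interpolation=2))
E
```

```text
clock 13.08 ang 221.1 r 0.0627 z 0.2297 Ftan(resist) 11.56 Frad -2.54 Fz -5.19 w 0.0153
362.5 ([-0.09, 0.08, -1.09], [-0.2, -0.2, -0.1])
370 ([-0.21, 0.12, -1.89], [-0.2, -0.2, -0.1])
377.5 ([-0.44, 0.16, -2.66], [-0.2, -0.2, -0.1])
385 ([-0.76, 0.2, -3.4], [-0.2, -0.2, -0.1])
392.5 ([-1.17, 0.24, -4.1], [-0.2, -0.2, -0.1])
400 ([-1.68, 0.28, -4.73], [-0.2, -0.2, -0.1])
```

View pics/side13b.png

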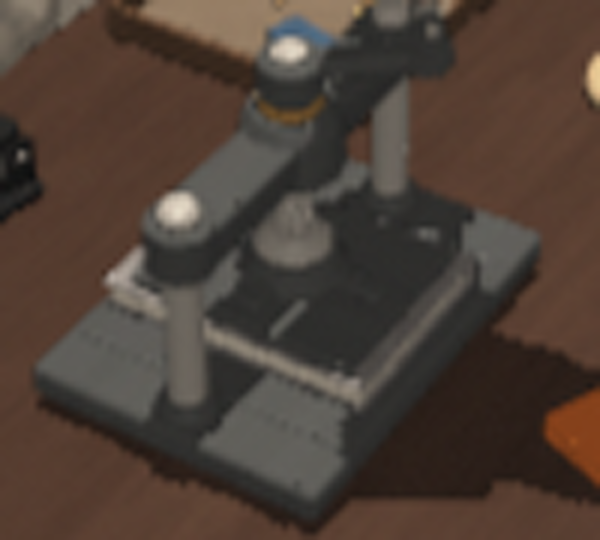

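>>> {"method": "move_arm", "body": {"deltas": [[255,[0,0.05,-0.7],[-0.2,0,0]],[255,[-0.1,0.1,-1.3],[-0.2,0,0]],[255,[-0.2,0.1,-1.9],[-0.2,0,0]],[255,[-0.4,0.15,-2.5],[-0.2,0,0]]]}}

```text
clock: 13.47
tcp_pos: [0.5074, 0.0263, 0.2284]
tcp_rot: [-0.599, 1.86, -1.87]
wrist_force: [3.3, -11.7, 3.3]
gripper_width: 0.0153
```

```bash
python3 - <<'E'
from h import *
s=ctrl.read_state(); info(s,0); 
for i in range(3):
    shot('side'); s=ctrl.read_state(); info(s,0)
crank(s,[377.5,385,392.5,400])
E
```

```text
clock 13.47 ang 200.2 r 0.0624 z 0.2284 Ftan(resist) 12.1 Frad 0.93 Fz 3.27 w 0.0153
clock 13.52 ang 198.7 r 0.0625 z 0.2284 Ftan(resist) 11.04 Frad 0.03 Fz -0.24 w 0.0152
clock 13.57 ang 198.8 r 0.0625 z 0.2284 Ftan(resist) 8.29 Frad -0.83 Fz 0.45 w 0.0156
clock 13.62 ang 198.9 r 0.0625 z 0.2284 Ftan(resist) 7.68 Frad 0.51 Fz 0.65 w 0.0159
377.5 ([-0.17, 0.03, -0.27], [-0.2, -0.3, 0.0])
385 ([-0.49, 0.07, -1.01], [-0.2, -0.3, 0.0])
392.5 ([-0.91, 0.11, -1.7], [-0.2, -0.3, 0.0])
400 ([-1.41, 0.15, -2.33], [-0.2, -0.3, 0.0])
```

>>> {"method": "move_arm", "body": {"deltas": [[255,[-0.1,0,-0.3],[0,0,0]],[255,[-0.3,0.05,-0.8],[0,0,0]],[255,[-0.6,0.1,-1.4],[0,0,0]],[255,[-1.05,0.1,-2.0],[0,0,0]],[255,[-1.3,0.1,-2.3],[0,0,0]]]}}

```text
clock: 14.03
tcp_pos: [0.5037, 0.0497, 0.2272]
tcp_rot: [-0.601, 1.859, -1.876]
wrist_force: [-1.0, -12.9, 2.3]
gripper_width: 0.0155
```

```bash
python3 - <<'E'
from h import *
s=ctrl.read_state(); info(s,0); 
p=shot('side');a=p['image'][190:280,225:325,::-1];cv2.imwrite('pics/side14b.png',cv2.resize(a,None,fx=6,fy=6,interpolation=2))
for i in range(4):
    shot('side'); s=ctrl.read_state(); info(s,0)
E
```

```text
clock 14.03 ang 178.3 r 0.0623 z 0.2272 Ftan(resist) 12.95 Frad 0.61 Fz 2.33 w 0.0155
clock 14.13 ang 177.7 r 0.0623 z 0.2272 Ftan(resist) 9.7 Frad 0.54 Fz 2.14 w 0.0157
clock 14.18 ang 177.8 r 0.0624 z 0.2271 Ftan(resist) 9.59 Frad 0.48 Fz 2.37 w 0.0157
clock 14.23 ang 177.8 r 0.0624 z 0.2271 Ftan(resist) 8.89 Frad -0.7 Fz 2.79 w 0.0156
clock 14.28 ang 177.8 r 0.0624 z 0.2272 Ftan(resist) 8.8 Frad 0.68 Fz 2.58 w 0.016
```

View pics/side14b.png

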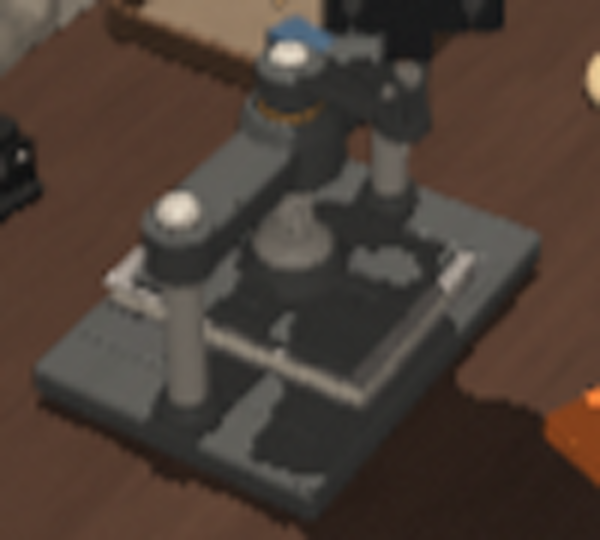

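```bash
python3 - <<'E'
from h import *
s=st(); print(rel(s,s['tcp_pos'],-92))
E
```

```text
clock 14.2833
tcp_pos [0.5037 0.0502 0.2272]
tcp_rot [-0.6013  1.8597 -1.8738]
wrist_force [-1.0176 -8.7694  2.5763]
ft_torque [-1.7201  0.1014 -0.0209]
gripper_width 0.016
joint_pos [ 0.1849  0.3762 -0.4632  1.9241  0.222   0.8918 -1.3408]
([0.0, 0.0, 0.0], [-0.4, 37.6, 0.1])
```

>>> {"method": "move_arm", "body": {"deltas": [[255,[0,0,0],[0,6,0]],[255,[0,0,0],[0,12,0]],[255,[0,0,0],[0,18,0]],[255,[0,0,0],[0,24,0]],[255,[0,0,0],[0,30,0]],[255,[0,0,0],[0,36,0]],[255,[0,0,0],[0,37.6,0]],[255,[0,0,0],[0,37.6,0]],[255,[0,0,0],[0,37.6,0]]], "grip_force": 10}}

```text
clock: 15.03
tcp_pos: [0.5033, 0.0503, 0.2271]
tcp_rot: [-0.037, -2.196, 2.213]
wrist_force: [-0.9, 1.0, 0.1]
gripper_width: 0.0161
```

```bash
python3 - <<'E'
from h import *
s=st(); info(s,0); print(rel(s,s['tcp_pos'],-92))
zoom('side15.png',c=(.548,.036,.19))
E
```

```text
clock 15.0333
tcp_pos [0.5033 0.0503 0.2271]
tcp_rot [-0.0369 -2.1958  2.2126]
wrist_force [-0.8877  0.9911  0.1319]
ft_torque [ 0.2008  0.2377 -0.0047]
gripper_width 0.0161
joint_pos [ 0.0768  0.3578 -0.3291  1.9306  0.157   0.8792 -1.9382]
clock 15.03 ang 177.8 r 0.0627 z 0.2271 Ftan(resist) -0.96 Frad 0.93 Fz 0.13 w 0.0161
([0.0, 0.0, 0.0], [-0.4, 0.1, 0.0])
```

View pics/side15.png

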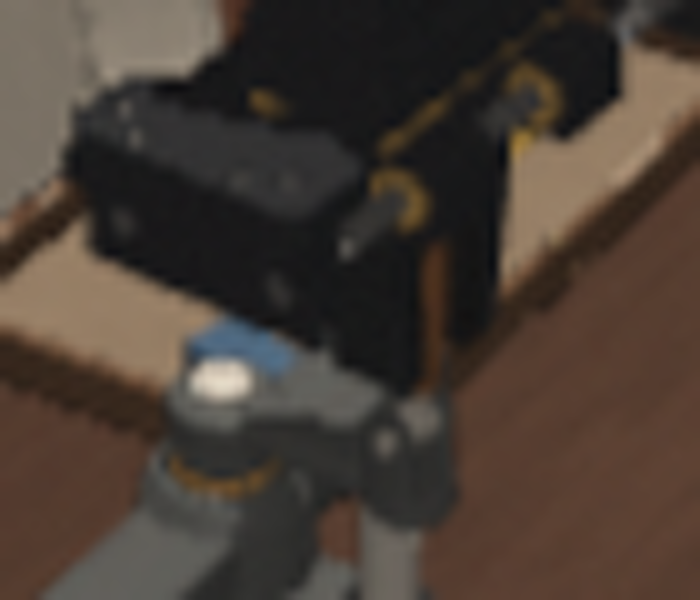

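>>> {"method": "move_arm", "body": {"deltas": [[255,[-0.7,0.05,0],[0,0,0]],[255,[-1.45,0.25,0],[0,0,0]],[255,[-2.1,0.55,0],[0,0,0]],[255,[-2.7,1.0,0],[0,0,0]],[255,[-3.2,1.5,0],[0,0,0]],[255,[-3.2,1.5,0],[0,0,0]]]}}

```text
clock: 15.58
tcp_pos: [0.5382, 0.0489, 0.2128]
tcp_rot: [-0.042, -2.199, 2.214]
wrist_force: [4.4, -0.1, 3.9]
gripper_width: 0.0153
```

```bash
python3 - <<'E'
from h import *
s=st(); info(s,0); print(rel(s,s['tcp_pos'],-92))
zoom('side16.png',c=(.548,.036,.19))
E
```

```text
clock 15.5833
tcp_pos [0.5382 0.0489 0.2128]
tcp_rot [-0.042  -2.199   2.2142]
wrist_force [ 4.4386 -0.115   3.9097]
ft_torque [-0.0712 -0.7645 -0.0307]
gripper_width 0.0153
joint_pos [ 0.0694  0.4297 -0.3142  1.8618  0.1788  0.8741 -1.9373]
clock 15.58 ang 177.8 r 0.0278 z 0.2128 Ftan(resist) -0.06 Frad -4.44 Fz 3.91 w 0.0153
([0.0, 0.0, 0.0], [-0.4, 0.1, -0.3])
```

View pics/side16.png

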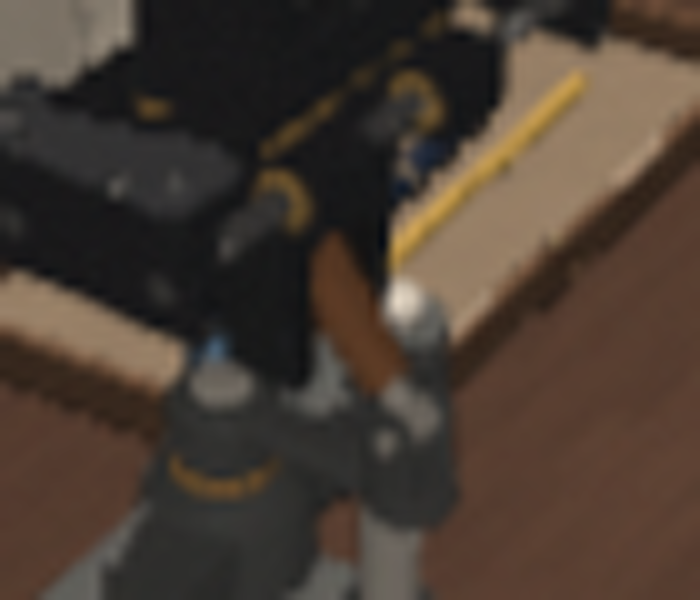

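>>> {"method": "move_arm", "body": {"deltas": [[255,[-0.4,0.4,0],[0,0,0]],[255,[-0.7,0.8,0],[0,0,0]],[255,[-0.9,1.2,0],[0,0,0]],[255,[-0.9,1.2,0],[0,0,0]],[255,[-0.9,1.2,0],[0,0,0]]]}}

```text
clock: 16.05
tcp_pos: [0.5488, 0.0486, 0.2015]
tcp_rot: [-0.046, -2.201, 2.215]
wrist_force: [5.1, -0.9, 3.6]
gripper_width: 0.0152
```

```bash
python3 - <<'E'
from h import *
s=st(); info(s,0); print(rel(s,s['tcp_pos'],-92))
zoom('side17.png',c=(.548,.036,.19))
E
```

```text
clock 16.05
tcp_pos [0.5488 0.0486 0.2015]
tcp_rot [-0.046  -2.2013  2.2153]
wrist_force [ 5.1206 -0.9455  3.644 ]
ft_torque [-0.1454 -1.004   0.0076]
gripper_width 0.0152
joint_pos [ 0.0649  0.4592 -0.3074  1.847   0.1891  0.8566 -1.9406]
clock 16.05 ang 177.5 r 0.0172 z 0.2015 Ftan(resist) 0.72 Frad -5.16 Fz 3.64 w 0.0152
([0.0, 0.0, 0.0], [-0.4, 0.1, -0.5])
```

View pics/side17.png

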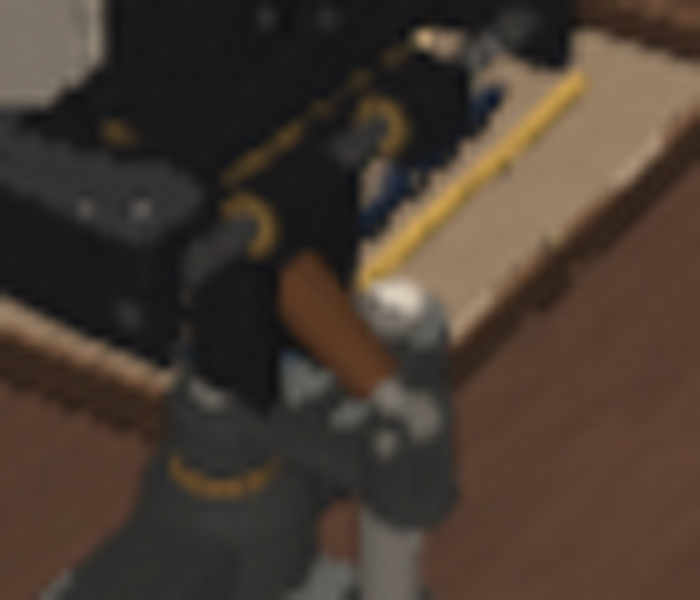

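>>> {"method": "move_arm", "body": {"deltas": [[140,[0,0,0],[0,0,0]],[140,[0,0,0],[0,0,0]],[140,[0,0,0],[0,0,0]],[140,[0,-3,0],[0,0,0]],[140,[0,-6,0],[0,0,0]],[200,[0,-7,0],[0,0,0]],[255,[0,-7,0],[0,0,0]],[255,[0,-7,0],[0,0,0]],[255,[0,-7,0],[0,0,0]],[255,[0,-7,0],[0,0,0]],[255,[0,-7,0],[0,0,0]],[255,[0,-7,0],[0,0,0]]]}}

```text
clock: 17.1
tcp_pos: [0.5478, 0.049, 0.2706]
tcp_rot: [-0.044, -2.2, 2.215]
wrist_force: [-0.0, 0.4, -0.8]
gripper_width: 0.0002
```

```bash
python3 - <<'E'
from h import *
s=st(); print(rel(s,[.549,.0486,.2125],-92))
zoom('side18.png',c=(.548,.036,.19))
E
```

```text
clock 17.1
tcp_pos [0.5478 0.049  0.2706]
tcp_rot [-0.0441 -2.2005  2.2148]
wrist_force [-0.0403  0.3898 -0.8068]
ft_torque [0.0548 0.0141 0.0366]
gripper_width 0.0002
joint_pos [ 0.082   0.3731 -0.3255  1.7858  0.1482  1.0008 -1.9067]
([-0.09, 5.81, -0.01], [-0.4, 0.1, -0.4])
```

View pics/side18.png

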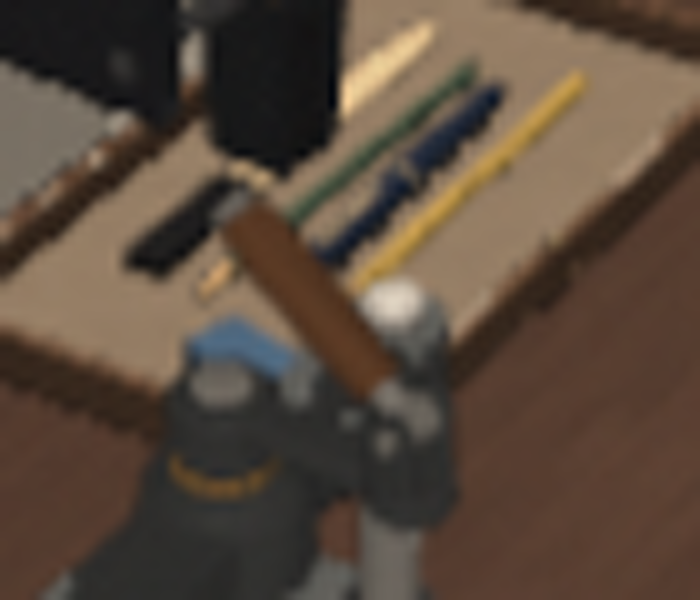

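>>> {"method": "move_arm", "body": {"deltas": [[255,[0.4,1,0],[0,0,0]],[255,[0.4,2,0],[0,0,0]],[255,[0.4,3,0],[0,0,0]],[255,[0.4,3.8,0],[0,0,0]],[255,[0.3,4.6,0],[0,0,0]],[255,[0.2,5.3,0],[0,0,0]],[255,[0.2,5.5,0],[0,0,0]],[255,[0.2,5.5,0],[0,0,0]]]}}

```text
clock: 17.82
tcp_pos: [0.5459, 0.0486, 0.215]
tcp_rot: [-0.043, -2.2, 2.214]
wrist_force: [-0.3, 0.1, 0.5]
gripper_width: 0.0007
```

```bash
python3 - <<'E'
from h import *
s=st(); print(rel(s,[.547,.0486,.2125],-92))
zoom('side19.png',c=(.548,.036,.19))
E
```

```text
clock 17.8167
tcp_pos [0.5459 0.0486 0.215 ]
tcp_rot [-0.043  -2.1999  2.2144]
wrist_force [-0.3309  0.0694  0.5015]
ft_torque [0.0216 0.0389 0.0031]
gripper_width 0.0007
joint_pos [ 0.0698  0.4382 -0.3132  1.8415  0.1797  0.8849 -1.9339]
([-0.11, 0.25, -0.0], [-0.4, 0.1, -0.3])
```

View pics/side19.png

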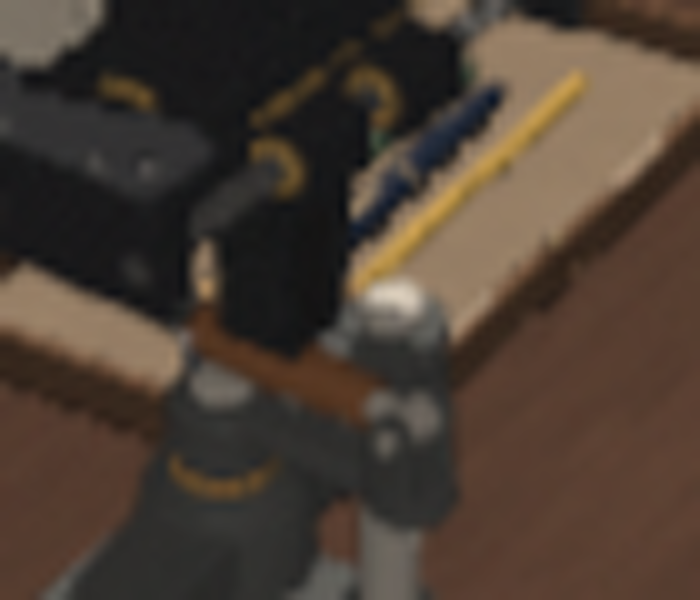

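Nearly flat; press further in small steps until the stop resists.

>>> {"method": "move_arm", "body": {"deltas": [[255,[0,0.3,0],[0,0,0]],[255,[0,0.6,0],[0,0,0]],[255,[0,0.6,0],[0,0,0]],[255,[0,0.6,0],[0,0,0]]]}}

```text
clock: 18.2
tcp_pos: [0.5468, 0.0491, 0.2119]
tcp_rot: [-0.046, -2.201, 2.215]
wrist_force: [-4.5, 0.3, 17.5]
gripper_width: 0.0005
```

>>> {"method": "move_arm", "body": {"deltas": [[255,[0,-2,0],[0,0,0]],[255,[0,-5,0],[0,0,0]],[255,[0,-8,0],[0,0,0]],[255,[0,-9,0],[0,0,0]],[255,[3,-9,3],[0,0,0]],[255,[6,-9,6],[0,0,0]],[255,[8,-9,10],[0,0,0]],[255,[9,-9,14],[0,0,0]],[255,[9,-9,18],[0,0,0]],[255,[9,-9,18],[0,0,0]],[255,[9,-9,18],[0,0,0]]]}}

```text
clock: 19.12
tcp_pos: [0.4493, -0.1296, 0.3019]
tcp_rot: [-0.051, -2.198, 2.213]
wrist_force: [-0.1, 0.9, 0.1]
gripper_width: 0.0005
```

```bash
python3 - <<'E'
from h import *
s=st()
p=shot('side','sideF.png');a=p['image'][165:280,225:325,::-1];cv2.imwrite('pics/sideFc.png',cv2.resize(a,None,fx=5,fy=5,interpolation=2))
t=shot('top','topF.png');a=t['image'][120:300,150:420,::-1]; cv2.imwrite('pics/topFc.png',cv2.resize(a,None,fx=2.9,fy=2.9,interpolation=2))
for l in('magnifier','stapler','notebook','book'):
    for r in regions_of(l,t):print(l,r['pixel'],r['confidence'])
    for r in regions_of(l,p):print(' side',l,r['pixel'],r['confidence'])
E
```

```text
clock 19.1167
tcp_pos [ 0.4493 -0.1296  0.3019]
tcp_rot [-0.0513 -2.1977  2.2129]
wrist_force [-0.1369  0.8639  0.1012]
ft_torque [ 0.1078  0.0222 -0.0101]
gripper_width 0.0005
joint_pos [ 0.3882  0.1813 -0.2331  1.9518  0.0562  1.0057 -1.4808]
magnifier [222.4, 400.5] 0.57
 side magnifier [229.3, 275.9] 0.56
 side magnifier [195.8, 336.9] 0.5
stapler [151.9, 262.2] 0.95
 side stapler [225.5, 208.9] 0.61
notebook [257.4, 180.4] 0.7
 side notebook [354.8, 241.9] 0.88
 side notebook [228.0, 209.6] 0.29
book [272.9, 302.3] 0.8
book [187.0, 281.6] 0.6
 side book [263.4, 348.5] 0.71
```

View pics/sideFc.png

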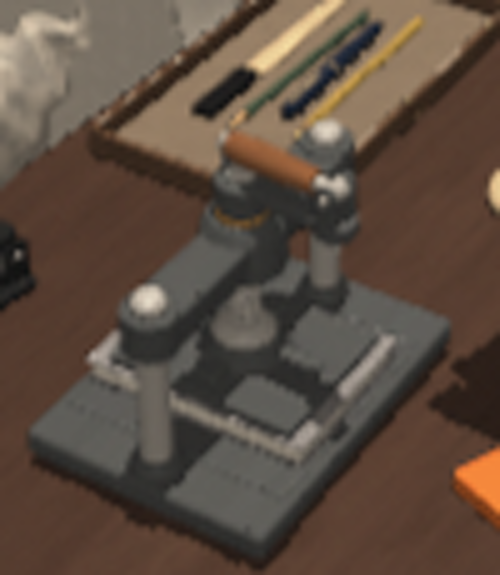

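View pics/topFc.png

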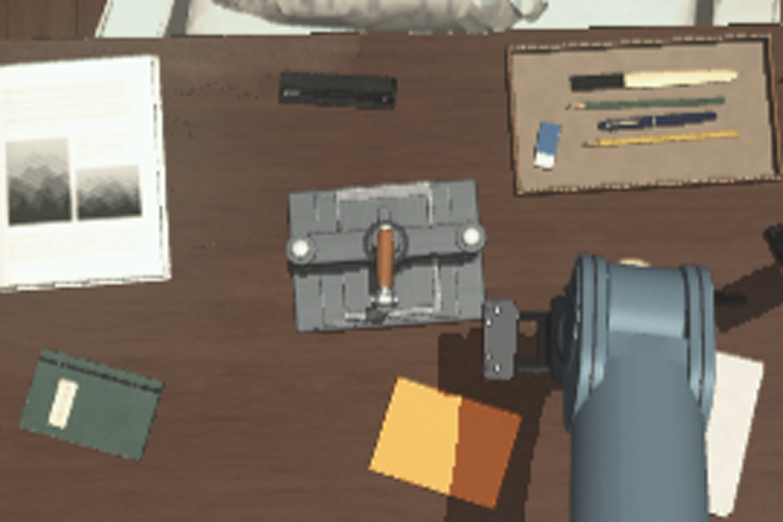

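```bash
python3 - <<'E'
from h import *
t=shot('top');p=shot('side')
T=lambda x,y:(x/2.9+150-.3,y/2.9+120-.3); S=lambda x,y:(x/5+225-.4,y/5+165-.4)
h=tri(t,T(385,294),p,S(325,181));e=tri(t,T(385,226),p,S(226,145));print(h,e,np.degrees(np.arctan2(e[2]-h[2],np.linalg.norm((e-h)[:2]))))
a=p['image'][::,:,::-1].copy()[180:215,255:305]; a=cv2.resize(a,None,fx=15,fy=15,interpolation=2)
zs=.204-.02*399/360
hx=np.array([.5037,.0502,zs]); d=np.array([.0623,-.0024,0])/.0623
for ang_ in(0,.15):
    q=(proj(p,hx+70e-3*(d*np.cos(ang_)+np.array([0,0,1])*np.sin(ang_)))-[255,180]+.5)*15; cv2.circle(a,tuple(q.astype(int)),5,(0,0,255),1)
q=(proj(p,hx)-[255,180]+.5)*15; cv2.circle(a,tuple(q.astype(int)),5,(0,255,0),1)
cv2.imwrite('pics/flat.png',a)
E
```

```text
[0.50947867 0.05076202 0.18555339] [0.57680972 0.04853504 0.1796677 ] -4.9930491752417465
```

View pics/flat.png

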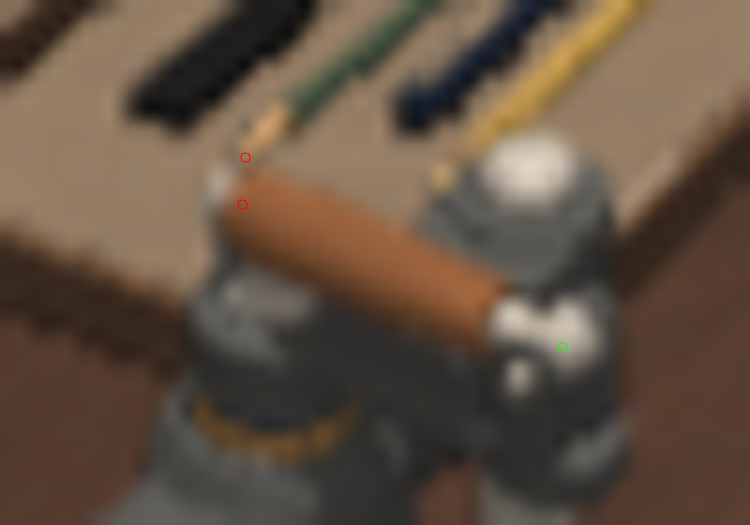

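```bash
python3 - <<'E'
from bench import ctrl
print(ctrl.finish_job())
E
```

```text
the job is handed in; nothing more can be done
None
```

I swung the handle out to its stop, wound the press down on the book, folded the handle flat again and handed the job in at about 19 s.

- **Handle out:** pushing the upright handle outward met about 10 N, far more than the stiff hinge gives, so I took it to be at its stop. My first grasp slipped and left it leaning at about 1.41 rad by my estimate. I regripped and pushed it home before winding.
- **Winding:** I turned the crank clockwise about 1.1 turns. The turning force was 8.2 to 9.6 N while free and 12.95 N at the end. That is about 4 N over free running, the amount the task calls right, about a quarter turn past the bite. The plate force itself was never measured. I judged it from the turning force and the angle, at roughly 80 N.
- **Handle down:** I pressed it until the stop pushed back with 17.5 N. In the side picture the wood's end lies where a flat handle should be. A rough two-camera check gave -5°, below flat, which is within the error of picking pixels by hand.
- **Surroundings:** the arm is clear and touches nothing. The stapler and notebook were found within about 3 pixels of where they started, and the book looks unmoved in the pictures. The magnifier is partly hidden by the arm in the top view, and one side-view detection of it was false. The other side detection is within 2 pixels of the start.

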